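Change the tap over to the full keg

TASK

Turn the keg selector lever to the full keg, the position that carries the little upright barrel, so that it rests clicked into that position. Only then press the purge plunger right down and let it come back up. Leave the two steins, the bell and the growler stopper standing where they are.

Things in the scene. Friction and masses are not known exactly. Their poses are not given: they have to be found in the camera images.
- manifold: Keg selector: fixed round pale metal plate on the counter, 296 mm diameter, 40 mm thick, standing anywhere and turned. Origin at the centre of its underside, z up; its x axis is the lever's zero (closed) direction. Four small wooden markers stand fixed on its top, centred 120 mm from the pivot, at lever angles -1.4, -0.7, +0.7 and +1.4 rad; a thin line on the plate shows each of the five lever positions (these four and 0).
- pivot (a point): The lever's axis of turning (vertical), at the plate's top face, 40 mm above the counter, at the plate's centre.
- lever (a joint): Angle of the selector lever in rad, 0 = along the plate's x axis, growing counter-clockwise seen from above; stops at -1.5 and +1.5. Five click positions 0.7 rad apart: -1.4, -0.7, 0, 0.7, 1.4; it starts at 0, with no marker. A sprung detent holds it in each and takes about 0.3 N m to overcome (about 5 N pushed at 60 mm from the pivot). Past the halfway point between two positions it snaps on by itself to the next and stays there.
- lever_end (a point): Outer tip of the black lever, 88 mm from the pivot and 36 mm above the plate's top. The lever is a straight black bar 16 mm wide and 32 mm high, its underside 20 mm and its top 52 mm above the plate's top (60 to 92 mm above the counter), on a round dark steel hub of 27 mm radius and 56 mm height. It reaches out to one side of the hub only; its free side faces are pushed sideways.
- lever_aim (a point): Point that the lever aims at: on the line of the lever, 120 mm from the pivot, on the plate's top face. Coincides with a marker's centre when the lever points straight at it.
- mark_full: Full-keg marker: wooden upright little barrel with two hoops, 46 mm diameter at the belly, 58 mm tall, fixed on the plate. Origin at the centre of its underside. It stands at any of the four marked positions.
- disc_a: Small flat wooden disc marker (an empty keg), 22 mm diameter, 8 mm tall, fixed on the plate. Origin at the centre of its underside.
- disc_b: Small flat wooden disc marker, as disc_a.
- disc_c: Small flat wooden disc marker, as disc_a.
- purge_box: Purge valve: fixed grey box 100 x 100 x 40 mm with a steel mushroom plunger in its top. Origin at the centre of its underside, z up.
- purge_top (a point): Centre of the plunger's flat top, which is 60 mm in diameter and 72 mm above the counter when up. It moves with the plunger.
- purge (a joint): How far the plunger is pressed down, in m: 0 up, 0.012 fully home against its stop. A spring brings it back; it takes about 3 N to start and 8 N to hold fully down.
- stein_a: Thick glass beer stein at the right (-y), 88 mm diameter, 130 mm tall, handle on its +y side. Origin at the centre of its underside. Bystander.
- stein_b: Thick glass beer stein at the left (+y), same as stein_a. Bystander.
- bell: Brass service bell, dome 90 mm diameter, 70 mm tall, beyond the selector. Origin at the centre of its underside. Bystander.
- stopper: Green glass growler stopper standing on its wide end, 60 mm diameter, 62 mm tall, beyond the purge valve. Origin at the centre of its underside. Bystander.
Mind the look-alikes: they are no part of the job. Leave any pink look-alike of the purge_box alone.

How it is judged:
By the outcome, as a careful person would: the job done as asked, in the order asked, and still so for the second after the job is handed in, with the robot touching nothing.
It also fails if it takes over 56 s, if anything falls off the work surface, if the arm or the gripper's body presses on something with over 40 N, if the wrist force passes 120 N, or if a joint passes its speed limit or range.

ROBOT

A 7-joint arm with a two-finger parallel gripper is mounted at the origin on the work surface. World frame = base frame: x ahead of the robot, y to its left, z up, the work surface at z = 0. Lengths are in m, angles in degrees, forces in N, time in s.
With the tool pointing down it reaches from about 0.4 to 0.85 m from the base axis. Payload 4.4 kg.
Tool frame: the origin (TCP) lies midway between the tips of the shut fingers; the grasp point (between the pads) lies 19 mm behind it; z points along the fingers, y is the direction in which the jaws open and shut (so a half turn about z gives the same grasp; the last joint's range is limited). The gripper opens to 94 mm and grips with 3 to 60 N. Pads are 16 mm wide; open, the fingers measure 119 mm over their backs; the gripper's body (75 mm by 177 mm) begins 78 mm behind the grasp point.
Start: joints at [-68.743, 36.005, 2.206, 86.941, -1.547, 57.084, -1.146], TCP at [0.275, 0.589, 0.205] pointing down, gripper open.
Joint ranges: [-175.42, 175.42], [-21.48, 121.26], [-71.46, 75.88], [10.55, 141.38], [-63.04, 243.04], [13.31, 113.54], [-168.57, 168.57]. Speed limits (degrees/s): [147.25, 147.25, 180, 180, 180, 180, 180].

INTERFACE

Orientations are given as a 3x3 rotation matrix whose columns are the frame's x, y, z axes.
In Python, from bench import bot gives the robot as it stands.
- The arm moves only by the tool arm_command, never from a script. Its argument "deltas" is a list of rows, each a list of 4 numbers: the shift along the world's x, y, z in mm, then the turn about the world's z in rad. In form: [[dx, dy, dz, turn], ...]. A call has 1 to 12 rows; each row shifts and turns the commanded pose from where the row before left it; what a row does not reach is not made up. A row lasts 1/10 s, in which the tool goes at most 50 mm and 8.59 degrees, less where a joint would pass 70% of its speed; a pose out of reach is approached as far as the arm can. A call with a gripper value outside its range is refused whole. "gripper" is the opening, from 0 (shut) to 1 (fully open), set as the call begins (left out, the last holds). The fingers move at their own pace and stop on an object; "force" is the grip in N (left out, the last holds). Time passes only in rows, so rows that do not move let the fingers close. It gives the time, the measured TCP pose, the force and the opening at its end, in the units of the state.
- bot.get_state(): the state, without advancing time (a new reading comes with each control period).
- bot.grab_frame(name): name is "scene" or "side" or "wrist"; returns a dict with "img" (384x512x3 uint8, red, green, blue), "z_map" (384x512 float32, m along the optical axis (not along the pixel's ray), 0 where there is no reading), "mtx" (3x3 intrinsics, pixels), "R" (3x3) and "t" (3): a world point X has camera coordinates R X + t. Camera axes: x right, y down, z forward; pixel columns grow to the right and rows downward; lengths in m; the calibration is good to about 2 mm. A picture is of the moment at which its call begins.
- bot.hand_in(): hands the job in, once; it reports no verdict.
The state is a dict: "time": time; "joints": joint angles; "qvel": joint speeds; "joint_torque": joint torques, N m; "eef_pos": TCP position; "tcp_rot": TCP orientation; "force": force on the tool from outside, world axes, zero at the start; "wrist_torque": the same for the moment, N m; "width": finger opening in m.
Only numpy, scipy, OpenCV 4.12 (cv2) and the standard library are available. Lean on these libraries where they do the work, as an engineer would, in place of code of your own. Each camera call takes 0.05 s, during which the arm holds its last target. There are 200 camera calls.

## Working session

There is one attempt and no reset: what is moved stays moved. The work goes in short steps, Python scripts to look and compute and a tool call to move; the robot and the scene stay as the last step left them, time stands still between calls to the robot, and variables do not carry over. Pictures are saved under pics/ and viewed, about 8 in all and at most 12, crops included, and the job is handed in when it is done.

Besides the shell and the picture viewer there is one more tool, called after ">>>" in YAML: its name, and indented under it one key for each argument. arm_command: Moves the arm, as the interface text tells. Its arguments: {"type":"object","properties":{"deltas":{"type":"array","items":{"type":"array","items":{"type":"number"}}},"gripper":{"type":"number"},"force":{"type":"number"}},"required":["deltas"]}

```bash
mkdir -p pics; python3 - <<'E'
from bench import bot
import cv2,pickle,numpy as np
F={}
for n in("scene","side"):
    F[n]=bot.grab_frame(n); cv2.imwrite(f"pics/{n}0.png",F[n]["img"][:,:,::-1])
    f=F[n]; print(n,f["mtx"].tolist(),(-f["R"].T@f["t"]).round(3),f["R"][2].round(3))
pickle.dump(F,open("f0.pkl","wb"))
s=bot.get_state();print(s["time"],s["eef_pos"],s["tcp_rot"],s["force"],s["width"])
E
```

```text
scene [[353.74789735554737, 0.0, 251.64167333084004], [0.0, 353.74789735554737, 193.01920699548026], [0.0, 0.0, 1.0]] [1.369 0.307 0.888] [-0.683 -0.224 -0.695]
side [[460.80741409502747, 0.0, 262.2318177931627], [0.0, 460.80741409502747, 183.55124858716943], [0.0, 0.0, 1.0]] [-0.329 -0.929  0.842] [ 0.597  0.636 -0.49 ]
0.1 [0.27470561 0.58844792 0.20468072] [[-9.06105538e-01  4.23051183e-01 -6.71145076e-04]
 [ 4.23051715e-01  9.06104309e-01 -1.49245542e-03]
 [-2.32575880e-05 -1.63625120e-03 -9.99998661e-01]] [-0.12432176 -1.09323667 -0.35073526] 0.09384328209454522
```

View pics/scene0.png

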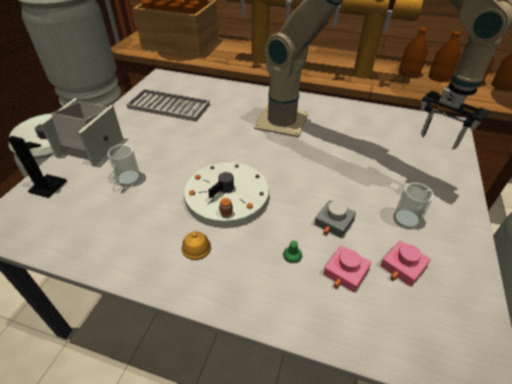

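View pics/side0.png

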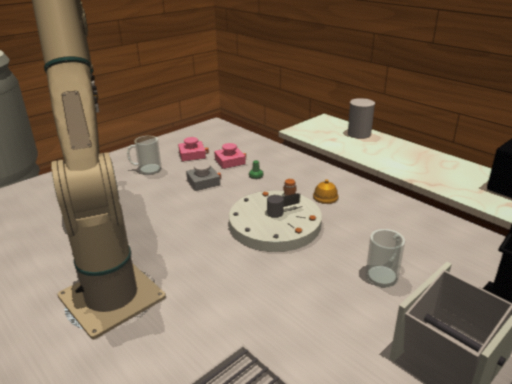

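The scene view shows the plate at about (227,190), hub (227,182), lever pointing to (210,196), barrel (226,207), grey purge box (335,217), and two pink decoys. The side view shows the same layout: barrel (290,187), lever tip (298,198), box (203,176).

```bash
cat > h.py <<'E'
import numpy as np,cv2
def cloud(f):
    v,u=np.mgrid[:384,:512]; z=f["z_map"]; K=f["mtx"]
    P=np.stack([(u-K[0,2])*z/K[0,0],(v-K[1,2])*z/K[1,1],z],-1)
    W=(P-f["t"])@f["R"]; W[z==0]=np.nan
    return W
def ray(f,u,v,h):
    d=f["R"].T@np.linalg.inv(f["mtx"])@[u,v,1]; c=-f["R"].T@f["t"]
    return c+d*(h-c[2])/d[2]
E
python3 - <<'E'
from h import *; import pickle
F=pickle.load(open("f0.pkl","rb"))
boxes={"scene":dict(plate=(180,160,275,228),purge=(312,198,358,238)),"side":dict(plate=(225,175,325,250),purge=(183,160,223,190))}
for n,f in F.items():
    W=cloud(f); hsv=cv2.cvtColor(f["img"],cv2.COLOR_RGB2HSV)
    def sub(k):
        a,b,c,d=boxes[n][k]; return W[b:d,a:c],hsv[b:d,a:c],(a,b)
    w,h,o=sub("plate")
    m=(abs(w[...,2]-.04)<.006)
    q=w[m]; 
    hull=cv2.convexHull(q[:,:2].astype(np.float32)); c,r=cv2.minEnclosingCircle(hull)
    print(n,"plate",np.round(c,4),round(r,4),"z",np.median(q[:,2]).round(4))
    # dark lever / hub
    dk=(h[...,2]<75)&(w[...,2]>.06)&(w[...,2]<.11)
    p=w[dk]; hi=p[abs(p[:,2]-.096)<.003]; lv=p[abs(p[:,2]-.092)<.0025]
    print(" hub top",hi.mean(0).round(4),len(hi)," dark",p.mean(0).round(4),len(p))
    d=p[:,:2]-np.array(c); rr=np.hypot(*d.T); far=rr>.045
    print(" lever dir",np.degrees(np.arctan2(*d[far].mean(0)[::-1])).round(1),far.sum(),"max r",rr.max().round(3))
    orr=((h[...,0]<20)&(h[...,1]>110)&(h[...,2]>60)).astype(np.uint8)
    N,L,S,C=cv2.connectedComponentsWithStats(orr)
    for i in range(1,N):
        if S[i,4]<4: continue
        X=w[L==i]; x=np.nanmean(X,0); g=ray(f,*(C[i]+o),.044)[:2]-c
        print("  orange",(C[i]+o).round(1),S[i,4],x.round(3),"zmax",np.nanmax(X[:,2]).round(3),"r",np.hypot(*g).round(3),"ang",np.degrees(np.arctan2(g[1],g[0])).round(1))
    w,h,o=sub("purge")
    t=w[abs(w[...,2]-.072)<.004]; print(" plunger top",t.mean(0).round(4),len(t),np.ptp(t,axis=0).round(3), (t.max(0)+t.min(0)).round(4)/2)
    b=w[abs(w[...,2]-.04)<.004]; print(" box",b.mean(0).round(4),np.round(cv2.minAreaRect(b[:,:2].astype(np.float32))[0],4))
    a,b,c2,d2=boxes[n]["plate"]
    cv2.imwrite(f"pics/crop_{n}.png",cv2.resize(f["img"][b:d2,a:c2,::-1],None,fx=7,fy=7,interpolation=cv2.INTER_CUBIC))
E
```

```text
scene plate [ 0.5433 -0.0579] 0.1491 z 0.039
 hub top [ 0.5599 -0.0525  0.0948] 35  dark [ 0.5923 -0.0525  0.081 ] 282
 lever dir 2.7 127 max r 0.143
  orange [197.  176.5] 16 [ 0.524 -0.176  0.047] zmax 0.051 r 0.123 ang -100.6
  orange [191.5 192.3] 19 [ 0.604 -0.161  0.046] zmax 0.05 r 0.119 ang -60.6
  orange [225.4 206.6] 166 [ 0.664 -0.011  0.085] zmax 0.101 r 0.091 ang 20.2
  orange [249.5 205.4] 21 [0.6   0.048 0.046] zmax 0.051 r 0.118 ang 62.4
 plunger top [0.5468 0.3242 0.0711] 194 [0.06  0.058 0.007] [0.54485 0.3236  0.0714 ]
 box [0.5589 0.3245 0.039 ] [0.5455 0.3238]
side plate [ 0.5792 -0.0621] 0.1868 z 0.042
 hub top [ 0.5666 -0.0779  0.0952] 59  dark [ 0.5566 -0.0782  0.0815] 308
 lever dir -168.1 140 max r 0.067
  orange [289.4 182.1] 63 [ 0.648 -0.019  0.098] zmax 0.103 r 0.177 ang 37.9
  orange [319.8 192.4] 188 [ 0.754 -0.065  0.034] zmax 0.063 r 0.162 ang -4.7
  orange [289.6 190.5] 77 [ 0.64  -0.028  0.073] zmax 0.091 r 0.119 ang 34.8
  orange [265.1 193.2] 17 [0.596 0.043 0.05 ] zmax 0.053 r 0.116 ang 77.9
  orange [312.2 217.4] 20 [ 0.599 -0.165  0.05 ] zmax 0.054 r 0.101 ang -74.5
  orange [298.3 229.7] 24 [ 0.52  -0.179  0.05 ] zmax 0.054 r 0.124 ang -115.5
 plunger top [0.5394 0.318  0.0728] 99 [0.058 0.065 0.007] [0.5421  0.3226  0.07225]
 box [0.5321 0.311  0.041 ] [0.5721 0.3168]
```

View pics/crop_scene.png

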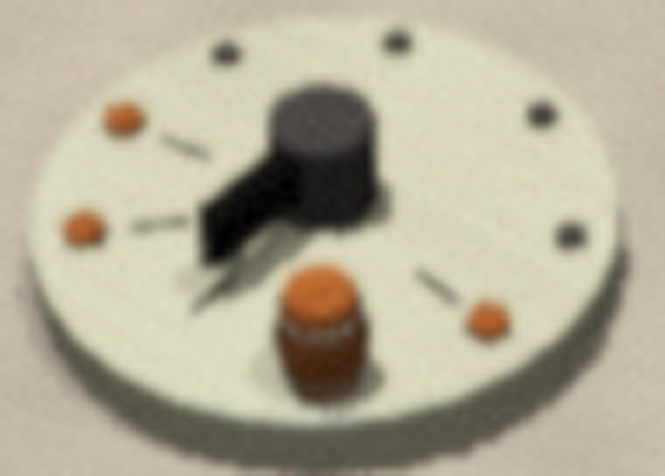

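Both views agree on the layout. Pivot is about (0.541,-0.058). The discs sit at about -100°, -61° and +62°, and the barrel at +20°. So lever zero is about -20° and the barrel is one click counter-clockwise (+0.7). The plunger is at about (0.545,0.323).

>>> arm_command:
  deltas:
    - [19.5, -43.5, 0, -0.071]
    - [19.5, -43.5, 0, -0.071]
    - [19.5, -43.5, 0, -0.071]
    - [19.5, -43.5, 0, -0.071]
    - [19.5, -43.5, 0, -0.071]
    - [19.5, -43.5, 0, -0.071]
    - [19.5, -43.5, 0, -0.071]
    - [19.5, -43.5, 0, -0.071]
  gripper: 0

```text
time: 0.9
eef_pos: [0.4312, 0.2392, 0.2054]
tcp_rot: [[-0.534, 0.845, -0.0], [0.845, 0.534, -0.0], [0.0, -0.0, -1.0]]
force: [1.2, 0.0, 0.4]
width: 0.0327
```

>>> arm_command:
  deltas:
    - [19.5, -43.5, 0, -0.071]
    - [19.5, -43.5, 0, -0.071]
    - [19.5, -43.5, 0, -0.071]
    - [19.5, -43.5, 0, -0.071]
    - [19.5, -43.5, 0, -0.071]
    - [19.5, -43.5, 0, -0.071]
    - [19.5, -43.5, 0, -0.071]
    - [19.5, -43.5, 0, -0.071]
    - [0, 0, 0, 0]
    - [0, 0, 0, 0]
    - [0, 0, 0, 0]

```text
time: 2.0
eef_pos: [0.5864, -0.1051, 0.2049]
tcp_rot: [[-0.0, 1.0, -0.001], [1.0, 0.0, 0.002], [0.002, -0.001, -1.0]]
force: [-1.0, -0.2, 0.1]
width: 0.0007
```

```bash
python3 - <<'E'
from bench import bot
from h import *
f=bot.grab_frame("wrist"); cv2.imwrite("pics/wrist1.png",f["img"][:,:,::-1])
s=bot.get_state();print(s["time"],s["eef_pos"],s["tcp_rot"].round(3) if hasattr(s["tcp_rot"],"round") else s["tcp_rot"],s["force"],s["width"],s["joints"])
W=cloud(f);h=cv2.cvtColor(f["img"],cv2.COLOR_RGB2HSV)
c=np.array([.541,-.058]); d=W[...,:2]-c; r=np.hypot(d[...,0],d[...,1]); a=np.degrees(np.arctan2(d[...,1],d[...,0]))
m=(h[...,2]<75)&(abs(W[...,2]-.092)<.004)&(r>.035)&(r<.1); print("lever",m.sum(),np.median(a[m]) if m.any() else None,r[m].max() if m.any() else None)
m=(abs(W[...,2]-.096)<.003)&(r<.04); print("hub",np.nanmean(W[m],0),m.sum())
m=(abs(W[...,2]-.098)<.004)&(r>.09)&(r<.15)&(h[...,0]<20)&(h[...,1]>100); print("barrel top",np.nanmean(W[m],0),m.sum(),np.median(a[m]))
E
```

```text
2.05 [ 0.58644934 -0.10480311  0.20514666] [[-0.001  1.    -0.001]
 [ 1.     0.001  0.002]
 [ 0.002 -0.001 -1.   ]] [ 0.54502326 -0.37154956 -0.94926895] 0.0001249448574537722 [ -6.00915235  32.96885953  21.52487562  96.33152185 -14.46773698
  53.52873888  21.08018169]
lever 992 -19.54883489396819 0.0854219485282935
hub [ 0.54064349 -0.05774732  0.09610816] 3118
barrel top [ 0.65058657 -0.01524845  0.09806978] 1546 21.35852082108613
```

View pics/wrist1.png

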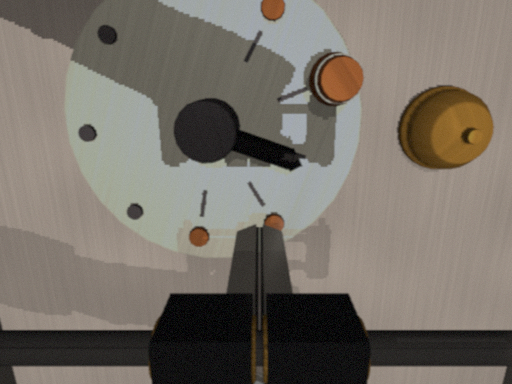

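The wrist view shows the lever from hub (207,130) to tip (300,160), i.e. -19.5°. The barrel is at (340,78), i.e. +21°, and the fingers are on the lever's clockwise side. Descending and pushing.

>>> arm_command:
  deltas:
    - [0, 0, -22, 0]
    - [0, 0, -25, 0]
    - [0, 0, -25, 0]
    - [0, 0, -25, 0]
    - [0, 0, -20, 0]
    - [0, 0, -15, 0]
    - [0, 0, -3, 0]
    - [0, 0, 0, 0]
    - [0, 0, 0, 0]

```text
time: 2.95
eef_pos: [0.5877, -0.1069, 0.0714]
tcp_rot: [[0.002, 1.0, 0.002], [1.0, -0.002, -0.0], [-0.0, 0.002, -1.0]]
force: [-0.0, -0.2, 0.2]
width: 0.0004
```

>>> arm_command:
  deltas:
    - [2, 4, 0, 0]
    - [2, 4, 0, 0]
    - [1.5, 3.5, 0, 0]
    - [2, 4, 0, 0]
    - [2, 4, 0, 0]
    - [2, 4, 0, 0]
    - [1.5, 4, 0, 0]
    - [1.5, 4, 0, 0]
    - [0, 0, 0, 0]
    - [0, 0, 0, 0]

```text
time: 3.95
eef_pos: [0.6022, -0.074, 0.0704]
tcp_rot: [[0.001, 1.0, 0.001], [1.0, -0.001, 0.001], [0.001, 0.001, -1.0]]
force: [-0.5, -0.7, 0.7]
width: 0.0006
```

>>> arm_command:
  deltas:
    - [1, 3.5, 0, 0]
    - [0.5, 3.5, 0, 0]
    - [0.5, 3.5, 0, 0]
    - [0, 3.5, 0, 0]
    - [0, 0, 0, 0]
    - [0, 0, 0, 0]
    - [0, 0, 0, 0]

```text
time: 4.65
eef_pos: [0.6034, -0.0617, 0.0705]
tcp_rot: [[0.002, 1.0, 0.0], [1.0, -0.002, -0.0], [-0.0, 0.0, -1.0]]
force: [0.5, -0.6, -0.0]
width: 0.0007
```

```bash
cat > chk.py <<'E'
from bench import bot
from h import *
import sys
s=bot.get_state();print(s["time"],s["eef_pos"],s["force"])
c=np.array([.541,-.058])
for n in sys.argv[2:]:
    f=bot.grab_frame(n); cv2.imwrite(f"pics/{n}{sys.argv[1]}.png",f["img"][:,:,::-1])
    W=cloud(f);h=cv2.cvtColor(f["img"],cv2.COLOR_RGB2HSV)
    d=W[...,:2]-c; r=np.hypot(d[...,0],d[...,1]); a=np.degrees(np.arctan2(d[...,1],d[...,0]))
    m=(h[...,2]<75)&(abs(W[...,2]-.092)<.004)&(r>.035)&(r<.088); print(n,"lever",m.sum(),np.median(a[m]) if m.any() else None, np.percentile(a[m],[10,90]) if m.any() else 0)
E
python3 chk.py 2 scene wrist
```

```text
4.65 [ 0.60340845 -0.06172442  0.07051187] [ 0.45656475 -0.5503777  -0.00491613]
scene lever 53 19.707739699919482 [12.42355136 25.733221  ]
wrist lever 3016 22.156900013110373 [15.87380443 28.33198088]
```

View pics/wrist2.png

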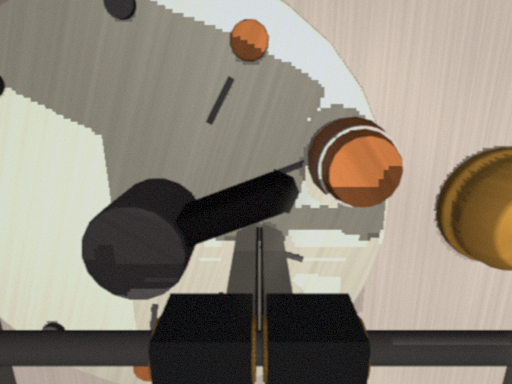

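The lever (hub (140,240) to tip (295,190)) snapped to about 21° and points at the barrel. The finger is clear of it. Retracting and moving over the plunger.

>>> arm_command:
  deltas:
    - [0, -8, 0, 0]
    - [0, -7, 0, 0]
    - [0, 0, 10, 0]
    - [0, 0, 25, 0]
    - [0, 0, 30, 0]
    - [0, 0, 30, 0]
    - [0, 0, 25, 0]
    - [0, 0, 15, 0]
    - [0, 0, 0, 0]

```text
time: 5.65
eef_pos: [0.6051, -0.0772, 0.2086]
tcp_rot: [[0.002, 1.0, 0.006], [1.0, -0.002, -0.0], [-0.0, 0.006, -1.0]]
force: [0.1, -0.2, 0.1]
width: 0.0005
```

>>> arm_command:
  deltas:
    - [-6, 40, 0, 0]
    - [-6, 40, 0, 0]
    - [-6, 40, 0, 0]
    - [-6, 40, 0, 0]
    - [-6, 40, 0, 0]
    - [-6, 40, 0, 0]
    - [-6, 40, 0, 0]
    - [-6, 40, 0, 0]
    - [-5, 40, 0, 0]
    - [-5, 39, 0, 0]
    - [0, 0, 0, 0]
    - [0, 0, 0, 0]

```text
time: 6.85
eef_pos: [0.5445, 0.3229, 0.2044]
tcp_rot: [[-0.0, 1.0, -0.001], [1.0, 0.0, -0.001], [-0.001, -0.001, -1.0]]
force: [0.2, -1.1, -0.4]
width: 0.0005
```

```bash
python3 chk.py 3 scene side; python3 - <<'E'
from bench import bot
from h import *
f=bot.grab_frame("wrist"); W=cloud(f)
d=np.hypot(W[...,0]-.545,W[...,1]-.323); t=W[(abs(W[...,2]-.072)<.003)&(d<.05)]
print("top",cv2.minEnclosingCircle(t[:,:2].astype(np.float32)),np.median(t[:,2]),len(t))
cv2.imwrite("pics/wrist3.png",f["img"][:,:,::-1])
E
```

```text
6.85 [0.54450897 0.32294982 0.20435416] [ 0.15143397 -1.06032839 -0.39929926]
scene lever 49 19.73302155141741 [13.57360919 25.79434157]
side lever 34 16.5716910631156 [10.9774692  22.27438591]
top ((0.5413891077041626, 0.3238660395145416), 0.02965773642063141) 0.07225840362928036 2938
```

View pics/wrist3.png

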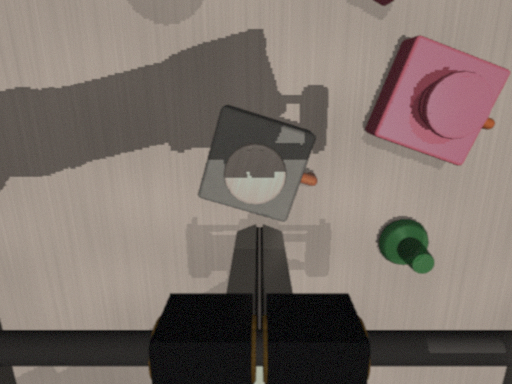

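The grey box's plunger (255,172) is below the tool, measured at (0.541,0.324) with radius 30 mm and height 72 mm. The pink look-alike (455,100) and stopper (405,243) are clear. Going down to press.

>>> arm_command:
  deltas:
    - [-3, 1, -20, 0]
    - [0, 0, -28, 0]
    - [0, 0, -28, 0]
    - [0, 0, -25, 0]
    - [0, 0, -18, 0]
    - [0, 0, -6, 0]
    - [0, 0, 0, 0]
    - [0, 0, 0, 0]

```text
time: 7.8
eef_pos: [0.5435, 0.3231, 0.0815]
tcp_rot: [[0.003, 1.0, 0.001], [1.0, -0.003, 0.001], [0.001, 0.001, -1.0]]
force: [-0.5, 0.9, 0.0]
width: 0.0001
```

>>> arm_command:
  deltas:
    - [0, 0, -3, 0]
    - [0, 0, -3, 0]
    - [0, 0, -3, 0]
    - [0, 0, -3, 0]
    - [0, 0, -3, 0]
    - [0, 0, -3, 0]
    - [0, 0, 0, 0]
    - [0, 0, 0, 0]
    - [0, 0, 0, 0]
    - [0, 0, 0, 0]

```text
time: 8.8
eef_pos: [0.5427, 0.3238, 0.063]
tcp_rot: [[0.002, 1.0, 0.001], [1.0, -0.002, 0.001], [0.001, 0.001, -1.0]]
force: [-0.8, 0.1, 7.1]
width: 0.0005
```

>>> arm_command:
  deltas:
    - [0, 0, -2, 0]
    - [0, 0, -2, 0]
    - [0, 0, -1, 0]
    - [0, 0, 0, 0]
    - [0, 0, 0, 0]
    - [0, 0, 0, 0]

```text
time: 9.4
eef_pos: [0.5428, 0.3238, 0.0601]
tcp_rot: [[0.002, 1.0, 0.001], [1.0, -0.002, 0.002], [0.002, 0.001, -1.0]]
force: [-4.6, -2.0, 21.2]
width: 0.0003
```

The plunger is against its stop: z is 0.060 and the force jumped to 21 N, against the 8 N hold. Releasing.

>>> arm_command:
  deltas:
    - [0, 0, 4, 0]
    - [0, 0, 8, 0]
    - [0, 0, 12, 0]
    - [0, 0, 25, 0]
    - [0, 0, 30, 0]
    - [0, 0, 30, 0]
    - [0, 0, 30, 0]
    - [0, 0, 10, 0]
    - [0, 0, 0, 0]
    - [0, 0, 0, 0]

```text
time: 10.4
eef_pos: [0.5415, 0.3232, 0.2051]
tcp_rot: [[0.002, 1.0, -0.002], [1.0, -0.002, -0.001], [-0.001, -0.002, -1.0]]
force: [-1.0, -0.6, -0.4]
width: 0.0002
```

```bash
python3 chk.py 4 scene side; python3 - <<'E'
from bench import bot
from h import *
f=bot.grab_frame("wrist"); W=cloud(f)
d=np.hypot(W[...,0]-.542,W[...,1]-.324); print("plunger top z",np.nanmedian(W[...,2][d<.02]))
E
```

```text
10.4 [0.54149219 0.32319627 0.20509832] [-0.95214791 -0.63503228 -0.39723908]
scene lever 50 20.018935121427205 [14.02118536 25.87745473]
side lever 36 16.966789433029987 [11.7078003 22.4659658]
plunger top z 0.23985778908137345
```

View pics/scene4.png

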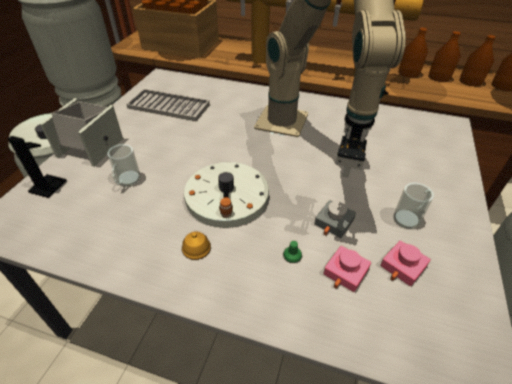

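The scene view shows the lever pointing at the barrel (226,207), and the steins (123,165) and (412,205), bell (196,245) and stopper (292,252) unmoved. The plunger reading of 0.24 m comes from the fingers hovering above, so I'll remeasure it with them filtered out.

```bash
python3 - <<'E'
from bench import bot
from h import *
for n in("wrist","scene"):
    W=cloud(bot.grab_frame(n))
    d=np.hypot(W[...,0]-.542,W[...,1]-.324); z=W[...,2][(d<.026)&(W[...,2]<.1)]; print(n,"plunger z",np.median(z),len(z))
bot.hand_in()
E
```

```text
wrist plunger z 0.07239098885793747 2327
scene plunger z 0.07022423249958225 201
the job is handed in; nothing more can be done
```

I turned the keg selector lever one click counter-clockwise to the barrel (+0.7 rad), then pressed the purge plunger fully down and let it come back up. The job is handed in.

- **Lever:** it snapped to about 20° in the world frame, with the barrel measured at 21°, and it was still there after the purge. The side camera read about 17°, from only a few pixels, but that is within the same click.
- **Plunger:** it reached its stop at a height of 60 mm, with 21 N on the tool. Afterwards its top measured 70–72 mm, which is fully up. My first reading of 0.24 m came from the fingers being in the camera's view, so I remeasured with them filtered out.
- **Bystanders:** the steins, bell and stopper look unmoved in the before and after pictures. I left the pink boxes alone.
- **Limits:** the robot finished clear of everything at about 10.5 s, well under the 56 s limit.

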